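Crate the two hollowed pumpkins with their own lids

TASK

Pack the two hollowed-out pumpkins into the divided plastic crate, standing upright: the large one in the wide compartment, the small one in the narrow compartment. Each must end with its own cut-out lid, stem up, properly seated in its opening. Leave the two uncut pumpkins, the marker pen and the spray bottle where they are.

Things in the scene. Friction and masses are not known exactly. Their poses are not given: they have to be found in the camera images.
- pumpkin_large_mid (a point): Large hollowed-out pumpkin: dark green ribbed squash, 68 mm wide, 50 mm high, top cut off so the orange inside shows; loose on the white cutting board (8 mm thick). Widest, upright part 16 to 32 mm above its underside. Opening 44 mm across at the rim (its top), tapering to 33 mm 8 mm lower. 0.12 kg. Point: on its axis, 25 mm above its underside; z up along the axis.
- pumpkin_small_mid (a point): Small hollowed-out pumpkin: same look, 52 mm wide, 40 mm high, loose on the cutting board. Widest part 13 to 26 mm above its underside. Opening 30 mm across at the rim (its top), tapering to 20 mm 7 mm lower. 0.06 kg. Point: on its axis, 20 mm above its underside; z up along the axis.
- lid_large_mid (a point): Lid of the large pumpkin: green cap 44 mm wide on an orange cone narrowing to 29 mm at its flat underside, upright stem 12 mm thick. Cap top 16 mm, stem top 40 mm above the underside. Loose, stem up, on the board. Seated, its underside is 11 mm below the pumpkin's rim and the cap's edge level with it. 0.03 kg. Point: on its axis, 20 mm above its underside; z up.
- lid_small_mid (a point): Lid of the small pumpkin: same look, 30 mm wide, underside 19 mm, stem 10 mm thick; cap top 12 mm, stem top 34 mm above the underside. Loose, stem up, on the board. Seated, its underside is 8 mm below the small pumpkin's rim. 0.015 kg. Point: on its axis, 17 mm above its underside; z up.
- whole_large_mid (a point): Large uncut pumpkin: skin and outline of the large hollowed one (68 mm wide) but closed, its stem still on; 70 mm high over the stem. Loose on the cutting board; to be left alone. Point: on its axis, 26 mm above its underside.
- whole_small_mid (a point): Small uncut pumpkin: outline of the small hollowed one (52 mm wide) but closed, its stem still on; 58 mm high over the stem. Loose on the cutting board; to be left alone. Point: on its axis, 21 mm above its underside.
- crate_wide (a point): Floor centre of the WIDE compartment (150 x 176 mm inside) of the fixed yellow-green lattice crate: 278 x 184 mm outside, 50 mm high, walls and floor 4 mm, one divider 46 mm high. Point: on that floor, 4 mm above the bench. x along the crate's long side towards the narrow compartment (the 150 mm direction), y along its short side (176 mm), z up.
- crate_narrow (a point): Floor centre of the NARROW compartment (116 x 176 mm inside) of the same crate, 137 mm from the wide one's point along the crate's x; same axes (116 mm along x, 176 mm along y).
- marker_mid (a point): Black marker pen, 132 mm long, 18 mm thick, lying loose on the bench beyond the work; to be left alone. Point: its middle, 8 mm up; x along it.
- spray_mid (a point): Spray bottle, 65 mm across, 180 mm tall, standing loose on the bench beyond the work; to be left alone. Point: on its axis, 90 mm up.
There are look-alikes about, which are no part of the job. Leave any blue or pink look-alike of the part that bears lid_large_mid alone. What is shaped like the part that bears whole_large_mid but purple is not meant.

How it is judged:
At the end, for the whole second after the job is handed in: Large pumpkin on the wide compartment's floor, small one on the narrow's, upright within 0.15 rad; each with its own lid within 8 mm of its axis, 5 mm of fully seated, 0.25 rad of upright; uncut pumpkins, marker and bottle within 30 mm of their starts, not tipped; all at rest (x of pumpkin_large_mid in the frame of crate_wide between -0.055 and 0.055 m and y of pumpkin_large_mid in the frame of crate_wide between -0.07 and 0.07 m and z of pumpkin_large_mid in the frame of crate_wide between 0.019 and 0.031 m and angle between each of pumpkin_large_mid, pumpkin_small_mid's own z axis and vertical below 0.15 rad and x of pumpkin_small_mid in the frame of crate_narrow between -0.045 and 0.045 m and y of pumpkin_small_mid in the frame of crate_narrow between -0.07 and 0.07 m and z of pumpkin_small_mid in the frame of crate_narrow between 0.014 and 0.026 m and horizontal distance between lid_large_mid and pumpkin_large_mid below 0.008 m and z of lid_large_mid in the frame of pumpkin_large_mid between 0.0293 and 0.0393 m and angle between each of lid_large_mid, lid_small_mid's own z axis and vertical below 0.25 rad and horizontal distance between lid_small_mid and pumpkin_small_mid below 0.008 m and z of lid_small_mid in the frame of pumpkin_small_mid between 0.0239 and 0.0339 m and distance of each of whole_large_mid, whole_small_mid, marker_mid, spray_mid from where it was at the start of the episode below 0.03 m and angle between each of whole_large_mid, whole_small_mid, spray_mid's own z axis and vertical below 0.3 rad and linear speed of each of pumpkin_large, pumpkin_small, lid_large, lid_small below 0.02 m/s); the robot touches nothing.
It fails at once if the large uncut pumpkin was disturbed (moved by more than 30 mm) (distance of whole_large_mid from where it was at the start of the episode above 0.03 m).
It fails at once if the small uncut pumpkin was disturbed (moved by more than 30 mm) (distance of whole_small_mid from where it was at the start of the episode above 0.03 m).
It fails at once if the marker was disturbed (moved by more than 30 mm) (distance of marker_mid from where it was at the start of the episode above 0.03 m).
It fails at once if the spray bottle was disturbed (moved by more than 30 mm) (distance of spray_mid from where it was at the start of the episode above 0.03 m).
It also fails if it takes over 112 s, if anything falls off the work surface, if the arm or the gripper's body presses on something with over 40 N, if the wrist force passes 120 N, or if a joint passes its speed limit or range.

ROBOT

A 6-joint arm with a two-finger parallel gripper is mounted at the origin on the work surface. World frame = base frame: x ahead of the robot, y to its left, z up, the work surface at z = 0. Lengths are in m, angles in rad, forces in N, time in s.
With the tool pointing down it reaches from about 0.25 to 0.775 m from the base axis. Payload 4 kg.
Tool frame: the origin (TCP) lies at the very end of the fingers, on their centre line; the grasp point (between the pads) lies 19 mm behind it; z points along the fingers, x is the direction in which the jaws open and shut, and the axes are right-handed (so a half turn about z gives the same grasp; the last joint's range is limited). The gripper opens to 94 mm and grips with 3 to 60 N. Pads are 16 mm wide; open, the fingers measure 119 mm over their backs; the gripper's body (75 mm by 177 mm) begins 78 mm behind the grasp point.
Start: joints at [1.223, 0.087, 1.371, -0, 1.684, -0.103], TCP at [0.133, 0.534, 0.206] pointing down, gripper open.
Joint ranges: [-3.1, 3.1], [-0.76, 2.03], [0.27, 2.55], [-1.08, 4.22], [0.17, 2.65], [-2.57, 2.57]. Speed limits (rad/s): [2.79, 2.79, 3.14, 3.14, 3.14, 3.14].

INTERFACE

Orientations are given as a unit quaternion [w, x, y, z].
In Python, from station import state, read_camera, camera_params, hand_in gives the robot as it stands. The module is installed in compiled form; this text tells all that it offers.
- The arm moves only by the tool jog_arm, never from a script. Its argument "commands" is text: rows parted by semicolons, each of 5 numbers parted by spaces: the closure, from 0 (fully open) to 1 (shut), then the shift along the tool's x, y, z in mm, then the turn about the tool's z in degrees. In form: jaw x y z spin; .... A call has 1 to 8 rows; each row is the pose to reach, as a shift and turn from the pose measured when the call began, along the tool's axes at that moment; what a row does not reach only later rows make up. A row lasts 1/10 s, in which the tool goes at most 50 mm and 8.59 degrees, less where a joint would pass 70% of its speed; a pose out of reach is approached as far as the arm can. A call with a gripper value outside its range is refused whole. The fingers move at their own pace and stop on an object; the grip force is fixed at half the most. Time passes only in rows, so rows that repeat a pose let the fingers close. It gives the time, the measured TCP pose, the force and the opening at its end, in the units of the state.
- state(): the state, without advancing time (a new reading comes with each control period).
- read_camera(name): name is "scene" or "top"; returns the picture (400x640x3 uint8, red, green, blue); there is no depth.
- camera_params(name): a dict with "fovy" (degrees; the focal length in pixels is half the picture's height over the tangent of half this angle, whatever the lens; pixels are square), "cx", "cy" (the principal point, pixels), "extrinsics" (4x4, takes a point from world to camera coordinates). Camera axes: x right, y up, looking along -z (the intrinsics and any distortion apply to the point x, -y, -z); pixel columns grow to the right and rows downward; lengths in m; the calibration is good to about 2 mm. A picture is of the moment at which its call begins. camera_params takes no time and is no camera call.
- hand_in(): hands the job in, once; it reports no verdict.
The state is a dict: "time_s": time; "joints": joint angles; "qd": joint speeds; "joint_efforts": joint torques, N m; "ee_pos": TCP position; "orientation": TCP orientation; "wrist_force": force on the tool from outside, world axes, zero at the start; "ft_torque": the same for the moment, N m; "gripper_width": finger opening in m.
Only numpy, scipy, OpenCV 4.12 (cv2) and the standard library are available. Lean on these libraries where they do the work, as an engineer would, in place of code of your own. Each camera call takes 0.05 s, during which the arm holds its last target.

## Working session

There is one attempt and no reset: what is moved stays moved. The work goes in short steps, Python scripts to look and compute and a tool call to move; the robot and the scene stay as the last step left them, time stands still between calls to the robot, and variables do not carry over. Pictures are saved under pics/ and viewed, and the job is handed in when it is done.

Besides the shell and the picture viewer there is one more tool, called after "Request:" by a JSON object that holds its "fn" and its "kwargs". jog_arm: Moves the arm, as the interface text tells. Its arguments: {"type":"object","properties":{"commands":{"type":"string"}},"required":["commands"]}

```bash
mkdir -p pics
python3 - <<'E'
from station import *
import cv2
print(state())
for n in("scene","top"):
    print(n,camera_params(n))
    cv2.imwrite(f"pics/{n}0.png",read_camera(n)[:,:,::-1])
E
```

```text
{'time_s': 0.0, 'joints': array([ 1.22287150e+00,  8.79481537e-02,  1.37226141e+00,  2.13431579e-05,
        1.68361180e+00, -1.03084926e-01]), 'qd': array([ 5.26735277e-04, -1.02503183e-05,  7.80581101e-04,  1.18606186e-03,
        2.48833716e-04, -6.49671402e-04]), 'joint_efforts': array([-1.40346879e-04, -3.40181959e+01, -3.02426291e+01,  7.18217622e-02,
        3.28514480e-02, -1.46993616e-04]), 'ee_pos': array([0.13311799, 0.53307088, 0.20430431]), 'orientation': array([ 5.82843209e-04,  7.88161515e-01,  6.15467452e-01, -9.49838072e-04]), 'wrist_force': array([-0.59724722, -0.25417795,  0.03272834]), 'ft_torque': array([-0.00427045,  0.03081873,  0.01482243]), 'gripper_width': 0.09377451647913342}
scene {'fovy': 45.30699929243141, 'cx': 328.505593116558, 'cy': 198.11473226370626, 'extrinsics': array([[-0.51278606,  0.85849262, -0.00639342,  0.36232821],
       [-0.59309509, -0.34885757,  0.72562843,  0.2531226 ],
       [ 0.62071626,  0.37588405,  0.68805705, -1.61565552],
       [ 0.        ,  0.        ,  0.        ,  1.        ]])}
top {'fovy': 54.62914264608599, 'cx': 322.3447488586156, 'cy': 200.9101648513313, 'extrinsics': array([[ 0.0144735 , -0.99980559, -0.01339022, -0.05645416],
       [ 0.99008733,  0.01245916,  0.13989946, -0.5865028 ],
       [-0.13970543, -0.01528232,  0.99007517, -0.86872677],
       [ 0.        ,  0.        ,  0.        ,  1.        ]])}
```

View pics/scene0.png

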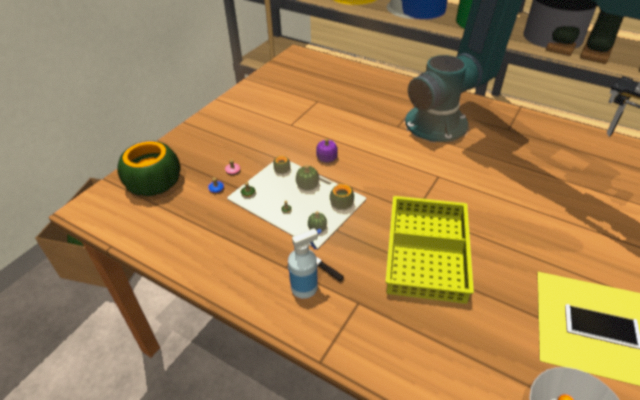

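View pics/top0.png

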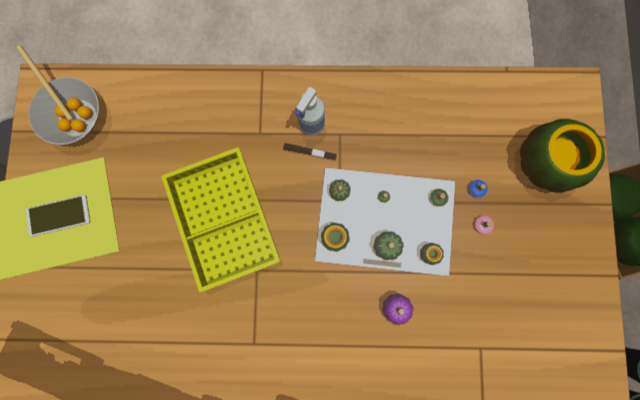

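Run:
```python
import cv2
a=cv2.imread("pics/top0.png")[160:285,305:505]
cv2.imwrite("pics/topc.png",cv2.resize(a,None,fx=4,fy=4,interpolation=cv2.INTER_CUBIC))
a=cv2.imread("pics/scene0.png")[130:250,205:375]
cv2.imwrite("pics/scenec.png",cv2.resize(a,None,fx=4.7,fy=4.7,interpolation=cv2.INTER_CUBIC)[:,:800])
```

```text
(no output)
```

View pics/topc.png

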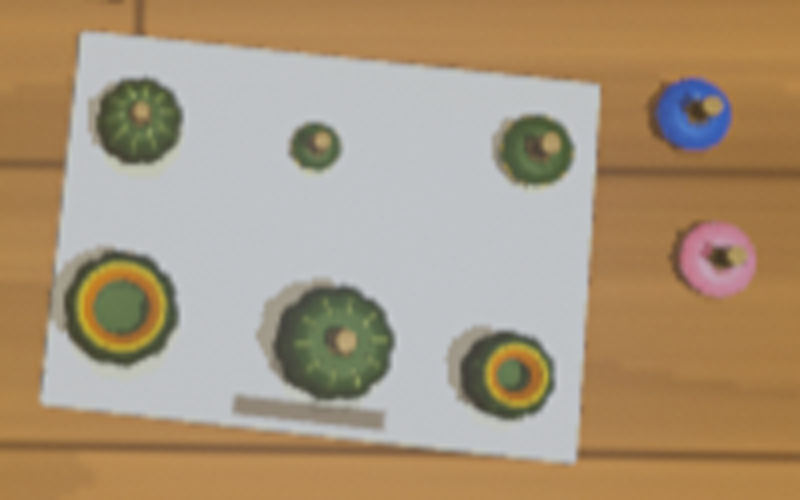

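View pics/scenec.png

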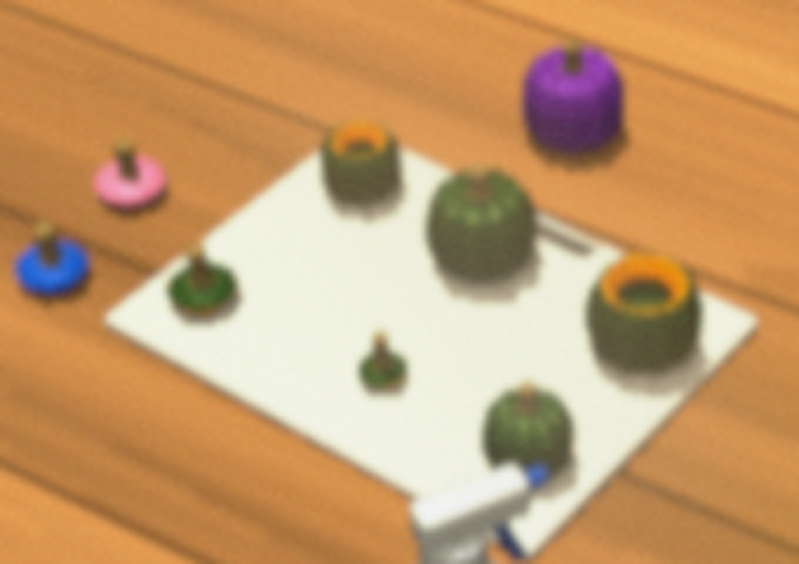

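```bash
cat > h.py <<'E'
import numpy as np, cv2
from station import *
def cam(n):
    p=camera_params(n);f=200/np.tan(np.radians(p['fovy']/2));return f,p['cx'],p['cy'],p['extrinsics']
def ray(n,u,v):
    f,cx,cy,E=cam(n);d=np.array([(u-cx)/f,-(v-cy)/f,-1.]);R=E[:3,:3];return -R.T@E[:3,3],R.T@d
def atz(n,u,v,z):
    o,d=ray(n,u,v);return o+d*(z-o[2])/d[2]
def tri(a,b):
    o1,d1=ray('top',*a);o2,d2=ray('scene',*b)
    s=np.linalg.lstsq(np.c_[d1,-d2],o2-o1,rcond=None)[0]
    p,q=o1+s[0]*d1,o2+s[1]*d2;return (p+q)/2,np.linalg.norm(p-q)
def proj(n,P):
    f,cx,cy,E=cam(n);c=E[:3,:3]@P+E[:3,3];return np.array([cx+f*c[0]/-c[2],cy-f*c[1]/-c[2]])
E
python3 - <<'E'
from h import *
T=lambda u,v:((u+.5)/4-.5+305,(v+.5)/4-.5+160)
S=lambda u,v:((u+.5)/4.7-.5+205,(v+.5)/4.7-.5+130)
for n,a,b,z in [("Lrim",(121.5,306),(646,284),.058),("Srim",(515.5,375.5),(359,141),.048),("Llid",(551,145),(197,258),.048),("Slid",(322,140),(379,337),.042),("Wl",(345,340),(481,180),.078),("Ws",(141,112),(527,387),.066)]:
    p,e=tri(T(*a),S(*b)); print(n,(p*1000).round(1),round(e*1000,1),(atz('top',*T(*a),z)*1000).round(1),(atz('scene',*S(*b),z)*1000).round(1))
for n,a,z in [("Llidcap",(536,150),.018),("Slidcap",(315.5,146),.016)]:
    print(n,(atz('top',*T(*a),z)*1000).round(1))
a=cv2.imread("pics/top0.png")[140:300,150:290]
cv2.imwrite("pics/crt.png",cv2.resize(a,None,fx=3.7,fy=3.7,interpolation=cv2.INTER_CUBIC))
a=cv2.imread("pics/scene0.png")[190:310,375:485]
cv2.imwrite("pics/crs.png",cv2.resize(a,None,fx=5,fy=5,interpolation=cv2.INTER_CUBIC))
E
```

```text
Lrim [504.2 -78.4  55.7] 0.9 [504.3 -78.7  58. ] [506.2 -76.8  58. ]
Srim [ 468.5 -304.7   43.7] 0.0 [ 468.4 -303.5   48. ] [ 472.7 -301.3   48. ]
Llid [ 602.7 -329.6   38.1] 1.7 [ 601.5 -327.5   48. ] [ 610.7 -320.8   48. ]
Slid [ 604.3 -196.1   39. ] 0.1 [ 603.8 -195.6   42. ] [ 606.8 -194.2   42. ]
Wl [ 486.1 -202.8   67.9] 2.0 [ 486.3 -202.    78. ] [ 495.8 -194.9   78. ]
Ws [615.5 -88.8  62.9] 0.2 [614.9 -88.7  66. ] [618.2 -87.2  66. ]
Llidcap [ 603.1 -327.3   18. ]
Slidcap [ 604.2 -195.5   16. ]
```

View pics/crt.png

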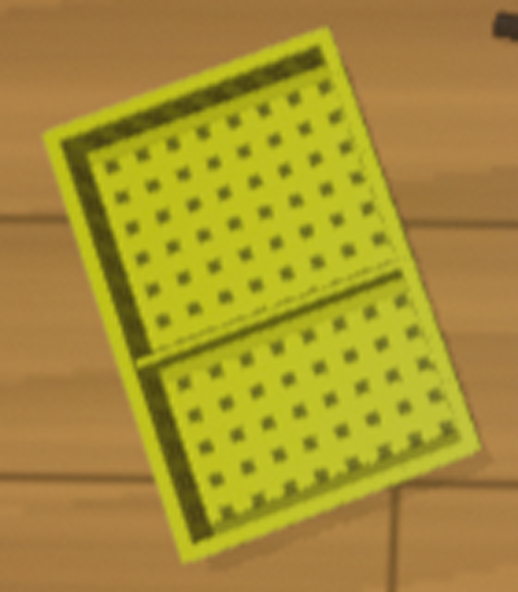

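View pics/crs.png

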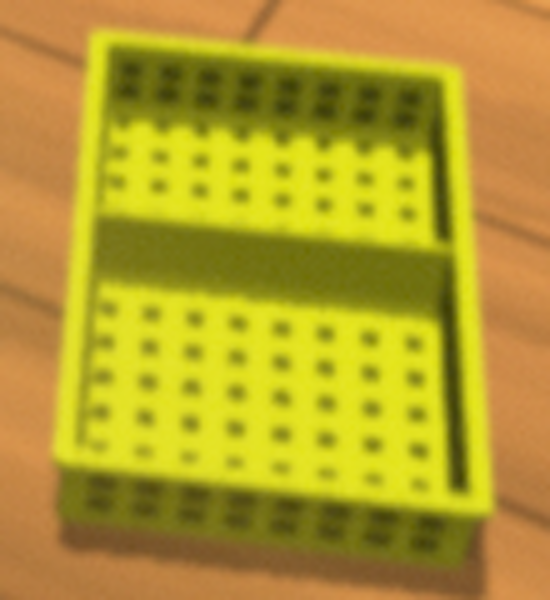

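Run:
```python
from h import *
T=lambda u,v:((u+.5)/3.7-.5+150,(v+.5)/3.7-.5+140)
S=lambda u,v:((u+.5)/5-.5+375,(v+.5)/5-.5+190)
c=[]
for n,a,b in [("TL",(43,133),(493,516)),("TR",(328,28),(57,463)),("BR",(480,450),(93,32)),("BL",(186,563),(461,68))]:
    p,e=tri(T(*a),S(*b));q=atz('top',*T(*a),.05);r=atz('scene',*S(*b),.05);c.append((q+r)/2)
    print(n,(p*1e3).round(1),round(e*1e3,1),(q*1e3).round(1),(r*1e3).round(1))
c=np.array(c);m=c.mean(0)[:2]
x=(c[2]+c[3]-c[0]-c[1])[:2];x/=np.linalg.norm(x);print("center",m,"x",x,np.degrees(np.arctan2(x[1],x[0])))
# center of crate: inside x from -135..135; wide -135..15, narrow 19..135
print("wide",m-x*.060,"narrow",m+x*.077)
```

```text
TL [641.8 333.7  47.8] 0.7 [641.5 332.4  50. ] [643.3 334.1  50. ]
TR [713.1 154.7  46.5] 1.5 [712.4 153.2  50. ] [715.2 156.2  50. ]
BR [445.9  47.6  46.3] 0.3 [445.9  47.3  50. ] [449.7  48.8  50. ]
BL [374.5 226.5  47.5] 1.4 [375. 225.  50.] [376.7 227.5  50. ]
center [0.54496426 0.1905659 ] x [-0.92809821 -0.37233549] -158.140274569943
wide [0.60065015 0.21290603] narrow [0.4735007  0.16189607]
```

```bash
cat >> h.py <<'E'
from scipy.spatial.transform import Rotation as Ro
def go(x,y,z,ang=None):
    s=state();w,a,b,c=s['orientation'];R=Ro.from_quat([a,b,c,w]).as_matrix()
    d=R.T@(np.array([x,y,z])-s['ee_pos']*1000)
    cur=np.degrees(np.arctan2(R[1,0],R[0,0]))
    sp=0 if ang is None else (cur-ang+180)%360-180
    print('shift',d.round(1),'spin',round(sp,1),'cur',round(cur,1),'tcp',(s['ee_pos']*1000).round(1),'z',R[:,2].round(3),'w',round(s['gripper_width']*1e3,1),'F',s['wrist_force'].round(1),'t',s['time_s'])
E
python3 -c "
from h import *
go(505,-78,150,-68)
print(atz('top',311,120,.1))"
```

```text
shift [-502.7  508.9   55.3] spin 144.0 cur 76.0 tcp [133.1 533.1 204.4] z [-0.001 -0.002 -1.   ] w 93.9 F [ 0.3  0.1 -0.7] t 0.1
[ 0.76337879 -0.02108427  0.1       ]
```

Request:
{"fn": "jog_arm", "kwargs": {"commands": "0 -250 255 0 68; 0 -250 255 0 68; 0 -250 255 0 68; 0 -250 255 0 68; 0 -250 255 0 68; 0 -250 255 0 68; 0 -250 255 0 68; 0 -250 255 0 68"}}

```text
time_s: 0.9
ee_pos: [0.3219, 0.2246, 0.2045]
orientation: [0.002, 0.998, 0.063, -0.0]
wrist_force: [-0.9, 0.5, -0.4]
gripper_width: 0.0939
```

```bash
python3 -c "
from h import *
go(505,-78,150,-68)"
```

```text
shift [143.9 322.9  55.6] spin 75.2 cur 7.2 tcp [321.9 224.6 204.5] z [-0.    -0.004 -1.   ] w 93.9 F [-0.9  0.5 -0.4] t 0.9
```

Request:
{"fn": "jog_arm", "kwargs": {"commands": "0 144 323 55 75; 0 144 323 55 75; 0 144 323 55 75; 0 144 323 55 75; 0 144 323 55 75; 0 144 323 55 75; 0 144 323 55 75; 0 144 323 55 75"}}

```text
time_s: 1.7
ee_pos: [0.5058, -0.0821, 0.1484]
orientation: [0.003, 0.86, -0.511, -0.0]
wrist_force: [-0.3, -0.4, -0.3]
gripper_width: 0.094
```

```bash
python3 -c "
from h import *
go(505,-78,90,-68)"
```

```text
shift [-4.1 -1.6 58.4] spin 6.6 cur -61.4 tcp [505.8 -82.1 148.4] z [-0.003 -0.004 -1.   ] w 94.0 F [-0.3 -0.4 -0.3] t 1.7
```

Request:
{"fn": "jog_arm", "kwargs": {"commands": "0 -4 -2 60 6.6; 0 -4 -2 60 6.6; 0 -4 -2 60 6.6; 0 -4 -2 60 6.6"}}

```text
time_s: 2.1
ee_pos: [0.5056, -0.0775, 0.0892]
orientation: [0.003, 0.83, -0.558, 0.0]
wrist_force: [-0.3, 1.1, -0.0]
gripper_width: 0.094
```

Run:
```python
from h import *
go(505,-78,13,-68)
for n,(r,c) in {"top":(160,300),"scene":(130,270)}.items():
    a=read_camera(n)[:,:,::-1][r:r+130,c:c+160]
    cv2.imwrite(f"pics/{n}1.png",cv2.resize(a,None,fx=4.5,fy=4.5,interpolation=cv2.INTER_CUBIC))
```

```text
shift [-0.1  0.5 76.2] spin 0.1 cur -67.9 tcp [505.6 -77.5  89.2] z [-0.002 -0.004 -1.   ] w 94.0 F [-0.3  1.1 -0. ] t 2.1
```

View pics/top1.png

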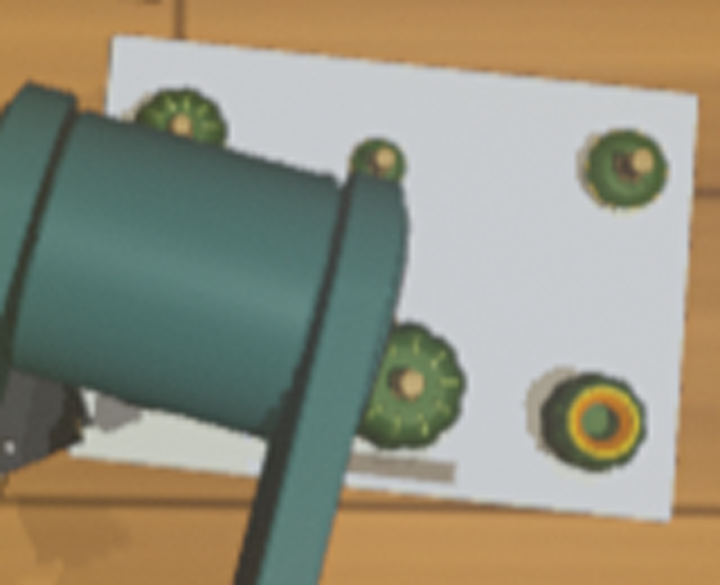

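View pics/scene1.png

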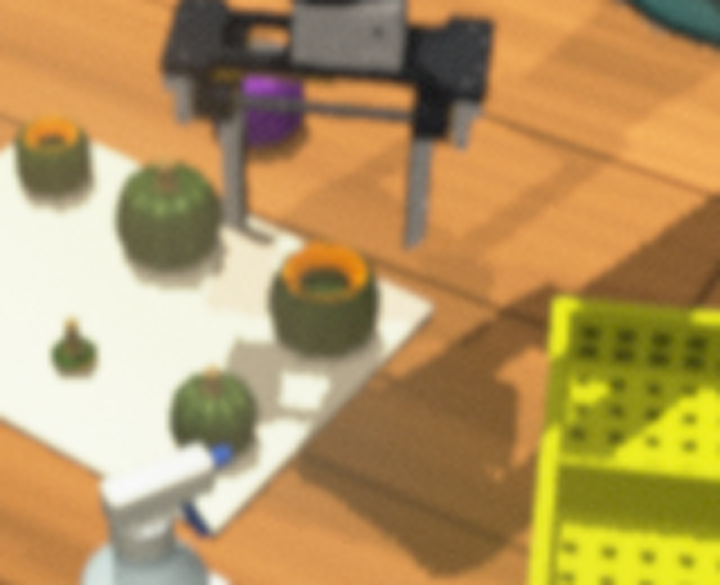

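Request:
{"fn": "jog_arm", "kwargs": {"commands": "0 0 0.5 30 0; 0 0 0.5 50 0; 0 0 0.5 65 0; 0 0 0.5 76 0; 0 0 0.5 76 0; 0 0 0.5 76 0"}}

```text
time_s: 2.8
ee_pos: [0.5072, -0.0784, 0.0159]
orientation: [0.002, 0.83, -0.558, 0.003]
wrist_force: [-0.1, -0.8, -0.3]
gripper_width: 0.0939
```

Request:
{"fn": "jog_arm", "kwargs": {"commands": "1 0 0 0 0; 1 0 0 0 0; 1 0 0 0 0; 1 0 0 0 0; 1 0 0 0 0; 1 0 0 0 0; 1 0 0 0 0; 1 0 0 0 0"}}

```text
time_s: 3.6
ee_pos: [0.5075, -0.0784, 0.0165]
orientation: [0.001, 0.83, -0.558, 0.003]
wrist_force: [-1.0, 1.8, 5.2]
gripper_width: 0.0677
```

```bash
python3 -c "
from h import *
go(505,-78,150,-68)"
```

```text
shift [  -0.4    2.  -133.5] spin 0.1 cur -67.9 tcp [507.5 -78.4  16.5] z [ 0.004 -0.006 -1.   ] w 67.7 F [-1.   1.8  5.2] t 3.6
```

Request:
{"fn": "jog_arm", "kwargs": {"commands": "1 0 0 -20 0; 1 0 0 -50 0; 1 0 0 -90 0; 1 0 0 -134 0; 1 0 0 -134 0; 1 0 0 -134 0"}}

```text
time_s: 4.2
ee_pos: [0.5073, -0.0779, 0.1508]
orientation: [0.001, 0.83, -0.558, 0.004]
wrist_force: [-0.5, 0.1, -2.0]
gripper_width: 0.0679
```

```bash
python3 -c "
from h import *
go(598,212,150,-68)"
```

```text
shift [-234.4 -193.2   -0.7] spin 0.1 cur -67.9 tcp [507.3 -77.9 150.8] z [ 0.005 -0.007 -1.   ] w 67.9 F [-0.5  0.1 -2. ] t 4.2
```

Request:
{"fn": "jog_arm", "kwargs": {"commands": "1 -30 -25 0 0; 1 -68 -56 0 0; 1 -106 -87 0 0; 1 -144 -118 0 0; 1 -182 -149 0 0; 1 -212 -175 0 0; 1 -234 -193 0 0; 1 -234 -193 0 0"}}

```text
time_s: 5.0
ee_pos: [0.5966, 0.2148, 0.1446]
orientation: [0.003, 0.831, -0.556, 0.001]
wrist_force: [-0.1, -0.3, -1.3]
gripper_width: 0.0677
```

Run:
```python
from h import *
go(598,212,70,-68)
for n,(r,c) in {"top":(100,140),"scene":(150,330)}.items():
    a=read_camera(n)[:,:,::-1][r:r+190,c:c+170]
    cv2.imwrite(f"pics/{n}2.png",cv2.resize(a,None,fx=3,fy=3,interpolation=cv2.INTER_CUBIC))
```

```text
shift [ 2.7 -0.5 74.6] spin 0.4 cur -67.6 tcp [596.6 214.8 144.6] z [-0.001 -0.007 -1.   ] w 67.7 F [-0.1 -0.3 -1.3] t 5.0
```

View pics/scene2.png

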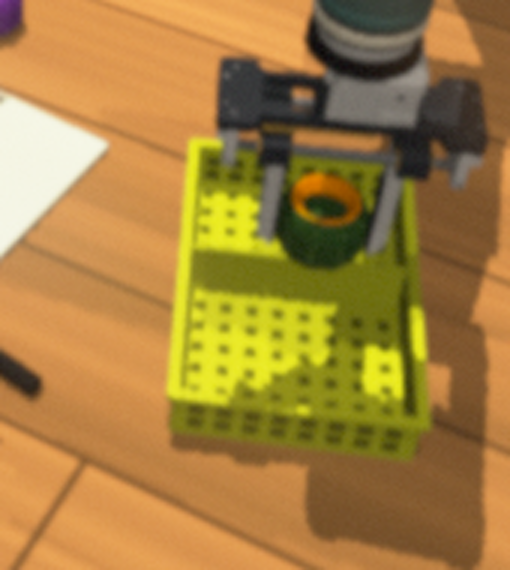

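Request:
{"fn": "jog_arm", "kwargs": {"commands": "1 2 0 30 0; 1 2 0 70 0; 1 2 0 100 0; 1 2 0 115 0; 1 2 0 123 0; 1 2 0 128 0; 1 2 0 130 0; 1 2 0 130 0"}}

```text
time_s: 5.9
ee_pos: [0.5982, 0.2085, 0.0172]
orientation: [0.003, 0.83, -0.558, 0.003]
wrist_force: [0.2, -0.1, -2.0]
gripper_width: 0.0678
```

Run:
```python
from h import *
go(598,212,12.5,-68)
```

```text
shift [-3.3 -1.2  4.7] spin 0.2 cur -67.8 tcp [598.2 208.5  17.2] z [ 0.002 -0.008 -1.   ] w 67.8 F [ 0.2 -0.1 -2. ] t 5.9
```

Request:
{"fn": "jog_arm", "kwargs": {"commands": "1 0 0 2 0; 1 0 0 4 0; 1 0 0 5 0; 1 0 0 6 0; 1 0 0 6 0"}}

```text
time_s: 6.4
ee_pos: [0.5984, 0.2086, 0.0125]
orientation: [0.003, 0.83, -0.558, 0.003]
wrist_force: [-2.0, -0.9, 4.7]
gripper_width: 0.0677
```

Run:
```python
from h import *
go(598,212,12.5,-68)
```

```text
shift [-3.3 -0.9  0. ] spin 0.2 cur -67.8 tcp [598.4 208.6  12.5] z [ 0.003 -0.008 -1.   ] w 67.7 F [-2.  -0.9  4.7] t 6.4
```

Request:
{"fn": "jog_arm", "kwargs": {"commands": "0 0 0 0 0; 0 0 0 0 0; 0 0 0 0 0; 0 0 0 0 0; 0 0 0 -25 0; 0 0 0 -65 0; 0 0 0 -110 0; 0 0 0 -140 0"}}

```text
time_s: 7.2
ee_pos: [0.5991, 0.2101, 0.1561]
orientation: [0.001, 0.83, -0.558, 0.005]
wrist_force: [0.9, 0.1, 0.7]
gripper_width: 0.0939
```

Run:
```python
from h import *
go(469.5,-303,150,-68)
```

```text
shift [426.  313.8   8.8] spin 0.2 cur -67.8 tcp [599.1 210.1 156.1] z [ 0.007 -0.007 -1.   ] w 93.9 F [0.9 0.1 0.7] t 7.2
```

Request:
{"fn": "jog_arm", "kwargs": {"commands": "0.2 426 314 0 0; 0.2 426 314 0 0; 0.2 426 314 0 0; 0.2 426 314 0 0; 0.2 426 314 0 0; 0.2 426 314 0 0; 0.2 426 314 0 0; 0.2 426 314 0 0"}}

```text
time_s: 8.0
ee_pos: [0.4998, -0.1799, 0.1574]
orientation: [0.001, 0.83, -0.558, 0.005]
wrist_force: [1.1, -0.2, -0.4]
gripper_width: 0.0751
```

Request:
{"fn": "jog_arm", "kwargs": {"commands": "0.2 0 0 0 0"}}

```text
time_s: 8.1
ee_pos: [0.4982, -0.1853, 0.1572]
orientation: [0.002, 0.828, -0.561, 0.005]
wrist_force: [-0.0, 0.1, -0.1]
gripper_width: 0.0751
```

Run:
```python
from h import *
go(469.5,-303,90,-68)
a=read_camera("top")[:,:,::-1]
a=a[130:300,160:460]
cv2.imwrite(f"pics/top3.png",cv2.resize(a,None,fx=2.6,fy=2.6,interpolation=cv2.INTER_CUBIC))
```

```text
shift [97.9 70.4 68.2] spin -0.2 cur -68.2 tcp [ 498.2 -185.3  157.2] z [ 0.006 -0.01  -1.   ] w 75.1 F [-0.   0.1 -0.1] t 8.1
```

View pics/top3.png

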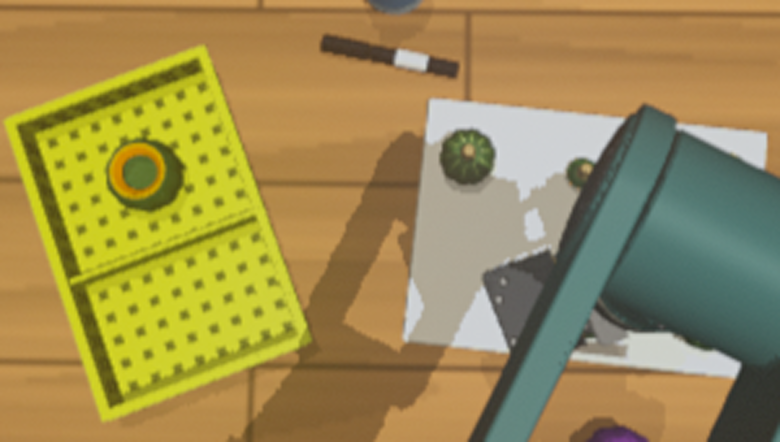

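Run:
```python
from h import *
print(atz('top',(137.5)/2.6-.5+160,172.5/2.6-.5+130,.054))
```

```text
[0.59404021 0.20742039 0.054     ]
```

Request:
{"fn": "jog_arm", "kwargs": {"commands": "0.2 40 30 0 0; 0.2 80 60 0 0; 0.2 98 70 20 0; 0.2 98 70 50 0; 0.2 98 70 70 0; 0.2 98 70 70 0; 0.2 98 70 70 0"}}

```text
time_s: 8.85
ee_pos: [0.4714, -0.2993, 0.088]
orientation: [0.001, 0.829, -0.559, 0.005]
wrist_force: [0.1, 0.3, -0.3]
gripper_width: 0.0754
```

Run:
```python
from h import *
go(469.5,-303,12,-68)
a=read_camera("scene")[:,:,::-1][90:230,220:380]
cv2.imwrite(f"pics/scene3.png",cv2.resize(a,None,fx=4,fy=4,interpolation=cv2.INTER_CUBIC))
```

```text
shift [ 2.   3.4 76. ] spin -0.0 cur -68.0 tcp [ 471.4 -299.3   88. ] z [ 0.007 -0.007 -1.   ] w 75.4 F [ 0.1  0.3 -0.3] t 8.85
```

View pics/scene3.png

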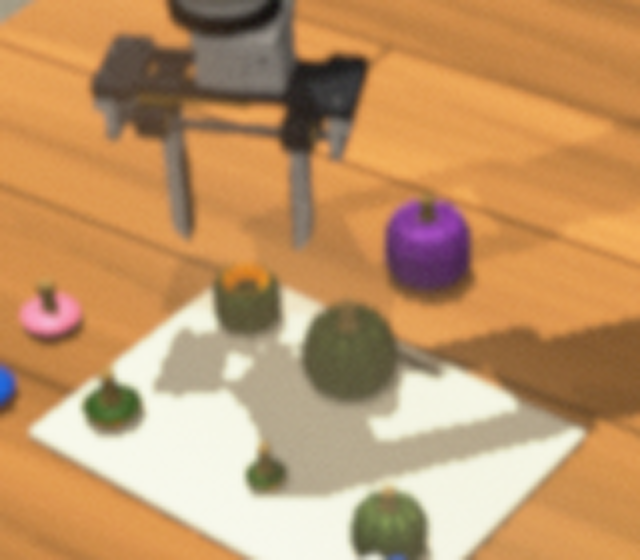

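Request:
{"fn": "jog_arm", "kwargs": {"commands": "0.2 2 5 15 0; 0.2 2 5 40 0; 0.2 2 5 58 0; 0.2 2 5 70 0; 0.2 2 5 76 0; 0.2 2 5 76 0; 0.2 2 5 76 0"}}

```text
time_s: 9.6
ee_pos: [0.4693, -0.3047, 0.014]
orientation: [0.001, 0.829, -0.559, 0.007]
wrist_force: [-0.2, -0.4, -0.1]
gripper_width: 0.0755
```

Run:
```python
from h import *
go(469.5,-303,12,-68)
```

```text
shift [-1.6 -0.8  2. ] spin -0.0 cur -68.0 tcp [ 469.3 -304.7   14. ] z [ 0.01 -0.01 -1.  ] w 75.5 F [-0.2 -0.4 -0.1] t 9.6
```

Request:
{"fn": "jog_arm", "kwargs": {"commands": "0.2 0 0 3 0; 0.2 0 0 3 0; 1 0 0 3 0; 1 0 0 3 0; 1 0 0 3 0; 1 0 0 3 0; 1 0 0 3 0; 1 0 0 3 0"}}

```text
time_s: 10.4
ee_pos: [0.4694, -0.3048, 0.0111]
orientation: [0.001, 0.829, -0.559, 0.007]
wrist_force: [0.4, 0.6, 0.5]
gripper_width: 0.0517
```

Run:
```python
from h import *
go(469.5,-303,150,-68)
```

```text
shift [ 1.000e-01 -1.500e+00 -1.389e+02] spin -0.0 cur -68.0 tcp [ 469.4 -304.8   11.1] z [ 0.01 -0.01 -1.  ] w 51.7 F [0.4 0.6 0.5] t 10.4
```

Gripped (51.7 mm). Lift and carry.

Request:
{"fn": "jog_arm", "kwargs": {"commands": "1 0 0 -20 0; 1 0 0 -50 0; 1 0 0 -90 0; 1 0 0 -139 0; 1 0 0 -139 0; 1 0 0 -139 0"}}

```text
time_s: 11.0
ee_pos: [0.4687, -0.304, 0.1518]
orientation: [0.001, 0.829, -0.559, 0.009]
wrist_force: [-0.3, 0.9, -1.8]
gripper_width: 0.0519
```

Run:
```python
from h import *
go(472,161,150,-68)
```

```text
shift [-430.  -177.    -3.7] spin -0.0 cur -68.0 tcp [ 468.7 -304.   151.8] z [ 0.013 -0.012 -1.   ] w 51.9 F [-0.3  0.9 -1.8] t 11.0
```

Request:
{"fn": "jog_arm", "kwargs": {"commands": "1 -25 -10 0 0; 1 -65 -27 0 0; 1 -108 -44 0 0; 1 -151 -62 0 0; 1 -194 -80 0 0; 1 -237 -98 0 0; 1 -280 -115 0 0; 1 -320 -132 0 0"}}

```text
time_s: 11.8
ee_pos: [0.4695, 0.0441, 0.145]
orientation: [0.003, 0.829, -0.559, 0.007]
wrist_force: [0.4, -0.5, 0.0]
gripper_width: 0.0518
```

Run:
```python
from h import *
go(472,161,150,-68)
```

```text
shift [-107.4  -46.1   -6.4] spin -0.0 cur -68.0 tcp [469.5  44.1 145. ] z [ 0.008 -0.012 -1.   ] w 51.8 F [ 0.4 -0.5  0. ] t 11.8
```

Request:
{"fn": "jog_arm", "kwargs": {"commands": "1 -40 -17 -3 0; 1 -75 -32 -5 0; 1 -100 -42 -5 0; 1 -107 -46 -5 0; 1 -107 -46 -5 0; 1 -107 -46 -5 0"}}

```text
time_s: 12.4
ee_pos: [0.4716, 0.1595, 0.1473]
orientation: [0.004, 0.829, -0.56, 0.006]
wrist_force: [0.2, 0.7, -0.0]
gripper_width: 0.0516
```

Run:
```python
from h import *
go(472,161,10,-68)
a=read_camera("scene")[:,:,::-1][150:330,340:520]
cv2.imwrite(f"pics/scene4.png",cv2.resize(a,None,fx=3,fy=3,interpolation=cv2.INTER_CUBIC))
```

```text
shift [ -3.2  -0.9 137.3] spin -0.1 cur -68.1 tcp [471.6 159.5 147.3] z [ 0.006 -0.013 -1.   ] w 51.6 F [ 0.2  0.7 -0. ] t 12.4
```

View pics/scene4.png

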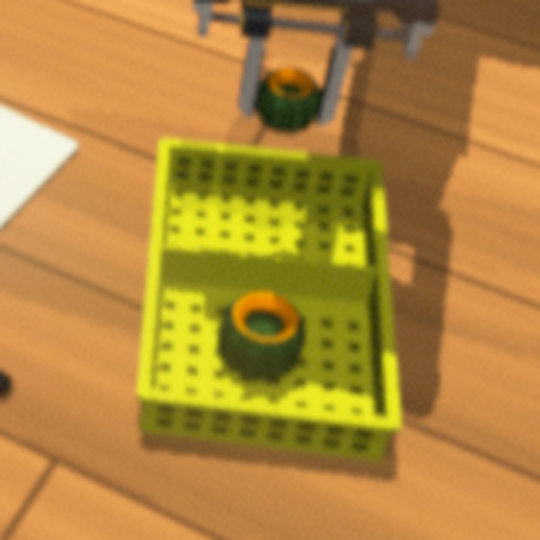

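Request:
{"fn": "jog_arm", "kwargs": {"commands": "1 -3 -1 30 0; 1 -3 -1 70 0; 1 -3 -1 100 0; 1 -3 -1 118 0; 1 -3 -1 128 0; 1 -3 -1 134 0; 1 -3 -1 137 0; 1 -3 -1 137 0"}}

```text
time_s: 13.25
ee_pos: [0.4731, 0.1606, 0.0114]
orientation: [0.003, 0.828, -0.56, 0.007]
wrist_force: [0.3, 0.4, -0.7]
gripper_width: 0.0518
```

Run:
```python
from h import *
go(472,161,7,-68)
```

```text
shift [-0.9  0.9  4.3] spin -0.1 cur -68.1 tcp [473.1 160.6  11.4] z [ 0.008 -0.013 -1.   ] w 51.8 F [ 0.3  0.4 -0.7] t 13.25
```

Request:
{"fn": "jog_arm", "kwargs": {"commands": "1 0 0 2 0; 1 0 0 4 0; 1 0 0 5 0; 1 0 0 5 0"}}

```text
time_s: 13.65
ee_pos: [0.4736, 0.1606, 0.0071]
orientation: [0.003, 0.828, -0.56, 0.007]
wrist_force: [-0.8, -0.4, 3.2]
gripper_width: 0.0514
```

Contact. Release and rise.

Request:
{"fn": "jog_arm", "kwargs": {"commands": "0.1 0 0 0 0; 0.1 0 0 0 0; 0.1 0 0 0 0; 0.1 0 0 0 0; 0.1 0 0 -25 0; 0.1 0 0 -65 0; 0.1 0 0 -110 0; 0.1 0 0 -145 0"}}

```text
time_s: 14.45
ee_pos: [0.4728, 0.1625, 0.1547]
orientation: [0.002, 0.828, -0.56, 0.008]
wrist_force: [1.1, -0.7, 0.2]
gripper_width: 0.0845
```

Run:
```python
from h import *
go(602.5,-328,150,-68)
```

```text
shift [503.4  62.5  11.9] spin -0.1 cur -68.1 tcp [472.8 162.5 154.7] z [ 0.011 -0.012 -1.   ] w 84.5 F [ 1.1 -0.7  0.2] t 14.45
```

Request:
{"fn": "jog_arm", "kwargs": {"commands": "0.5 503 62 0 0; 0.5 503 62 0 0; 0.5 503 62 0 0; 0.5 503 62 0 0; 0.5 503 62 0 0; 0.5 503 62 0 0; 0.5 503 62 0 0; 0.5 503 62 0 0"}}

```text
time_s: 15.25
ee_pos: [0.5753, -0.2261, 0.1596]
orientation: [0.002, 0.828, -0.56, 0.008]
wrist_force: [0.8, -0.2, 1.4]
gripper_width: 0.0469
```

Run:
```python
from h import *
go(602.5,-328,90,-68)
```

```text
shift [103.6  13.1  71.1] spin -0.1 cur -68.1 tcp [ 575.3 -226.1  159.6] z [ 0.011 -0.012 -1.   ] w 46.9 F [ 0.8 -0.2  1.4] t 15.25
```

Request:
{"fn": "jog_arm", "kwargs": {"commands": "0.5 45 6 0 0; 0.5 85 11 20 0; 0.5 104 13 50 0; 0.5 104 13 70 0; 0.5 104 13 80 0; 0.5 104 13 80 0; 0.5 104 13 80 0"}}

```text
time_s: 15.95
ee_pos: [0.6034, -0.328, 0.0822]
orientation: [0.002, 0.829, -0.56, 0.008]
wrist_force: [0.1, 1.0, 0.5]
gripper_width: 0.0471
```

Run:
```python
from h import *
go(602.5,-328,26,-68)
for n,(r,c) in {"top":(130,160),"scene":(130,190)}.items():
    a=read_camera(n)[:,:,::-1]
    cv2.imwrite(f"pics/{n}5f.png",a)
    a=a[r:r+100,c:c+160] if n=="scene" else a[130:300,150:310]
    cv2.imwrite(f"pics/{n}5.png",cv2.resize(a,None,fx=4,fy=4,interpolation=cv2.INTER_CUBIC)[:600])
```

```text
shift [-1.3  1.2 56.2] spin -0.1 cur -68.1 tcp [ 603.4 -328.    82.2] z [ 0.012 -0.012 -1.   ] w 47.1 F [0.1 1.  0.5] t 15.95
```

View pics/top5.png

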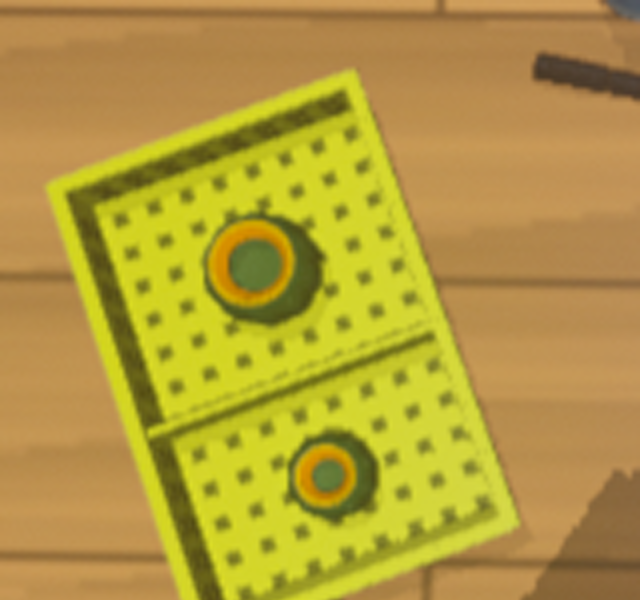

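View pics/scene5.png

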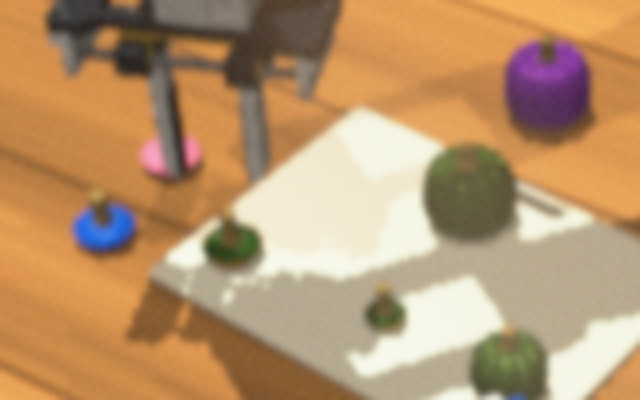

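Run:
```python
from h import *
s=state()
SC=lambda p:((p-[190,130]+.5)*4-.5).round(1)
print('tcp',SC(proj('scene',s['ee_pos'])),'stem',SC(proj('scene',np.array([.6025,-.328,.048]))))
T=lambda u,v:((u+.5)/4-.5+150,(v+.5)/4-.5+130)
print(atz('top',*T(250.5,265),.054),atz('top',*T(323,474.5),.044))
a=cv2.imread('pics/scene5f.png')[190:310,375:485]
cv2.imwrite("pics/crs5.png",cv2.resize(a,None,fx=5,fy=5,interpolation=cv2.INTER_CUBIC))
```

```text
tcp [218.5 171.2] stem [226.7 209.1]
[0.59396841 0.20773127 0.054     ] [0.47375684 0.16212355 0.044     ]
```

View pics/crs5.png

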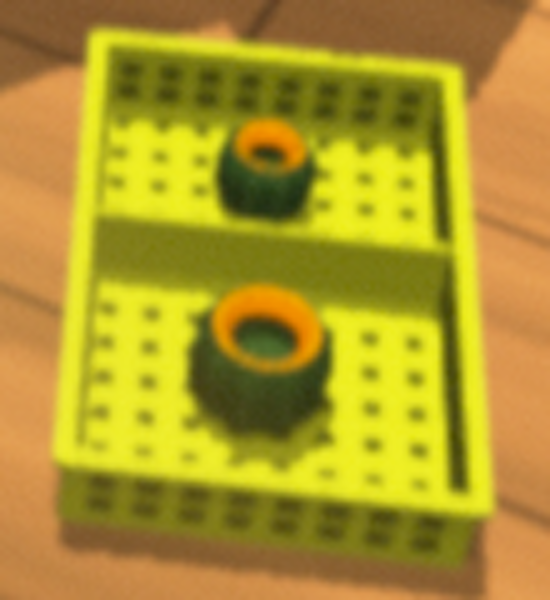

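Request:
{"fn": "jog_arm", "kwargs": {"commands": "0.5 -2 2 20 0; 0.5 -2 2 40 0; 0.5 -2 2 50 0; 0.5 -2 2 55 0; 0.5 -2 2 55 0; 0.5 -2 2 55 0"}}

```text
time_s: 16.65
ee_pos: [0.6028, -0.3283, 0.0297]
orientation: [0.002, 0.829, -0.56, 0.011]
wrist_force: [-0.1, -0.1, 0.3]
gripper_width: 0.0473
```

Run:
```python
from h import *
S=lambda u,v:((u+.5)/5-.5+375,(v+.5)/5-.5+190)
print(atz('scene',*S(267,330),.054),atz('scene',*S(271,145.5),.044))
go(602.5,-327.5,26,-68)
a=read_camera("scene")[:,:,::-1][150:230,190:310]
cv2.imwrite(f"pics/scene6.png",cv2.resize(a,None,fx=6,fy=6,interpolation=cv2.INTER_CUBIC))
```

```text
[0.59836155 0.20871352 0.054     ] [0.47462598 0.1616406  0.044     ]
shift [-0.9 -0.   3.7] spin -0.1 cur -68.1 tcp [ 602.8 -328.3   29.7] z [ 0.016 -0.015 -1.   ] w 47.3 F [-0.1 -0.1  0.3] t 16.65
```

View pics/scene6.png

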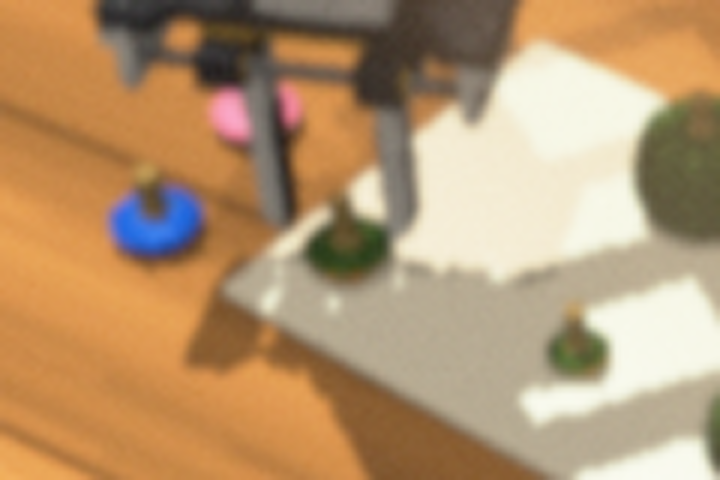

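Request:
{"fn": "jog_arm", "kwargs": {"commands": "0.5 0 0 4 0; 0.5 0 0 4 0; 0.6 0 0 4 0; 0.7 0 0 4 0; 0.8 0 0 4 0; 1 0 0 4 0; 1 0 0 4 0; 1 0 0 4 0"}}

```text
time_s: 17.5
ee_pos: [0.6029, -0.3283, 0.0259]
orientation: [0.002, 0.829, -0.56, 0.011]
wrist_force: [-0.4, 0.5, 0.8]
gripper_width: 0.0107
```

Request:
{"fn": "jog_arm", "kwargs": {"commands": "1 0 0 0 0; 1 0 0 0 0; 1 0 0 -10 0; 1 0 0 -30 0; 1 0 0 -30 0"}}

```text
time_s: 18.0
ee_pos: [0.6045, -0.3293, 0.0602]
orientation: [0.002, 0.829, -0.56, 0.014]
wrist_force: [-0.2, -0.5, 0.5]
gripper_width: 0.0101
```

Run:
```python
from h import *
go(602.5,-327.5,150,-68)
a=read_camera("scene")[:,:,::-1][140:220,190:310]
cv2.imwrite(f"pics/scene7.png",cv2.resize(a,None,fx=6,fy=6,interpolation=cv2.INTER_CUBIC))
```

```text
shift [ -0.1   0.  -89.8] spin -0.1 cur -68.1 tcp [ 604.5 -329.3   60.2] z [ 0.022 -0.019 -1.   ] w 10.1 F [-0.2 -0.5  0.5] t 18.0
```

View pics/scene7.png

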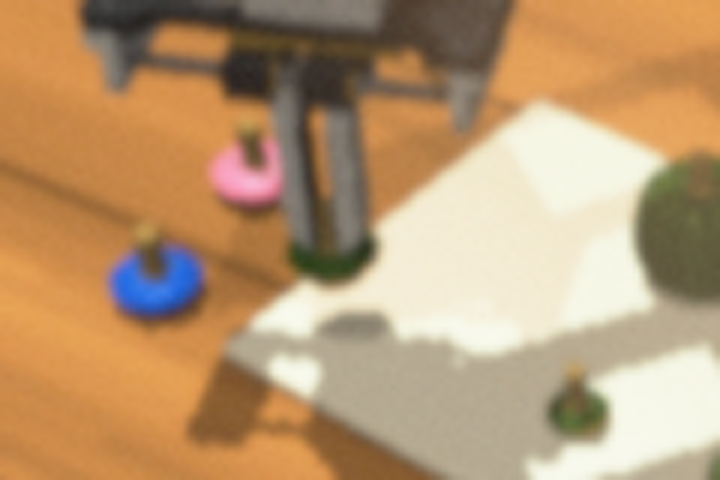

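Run:
```python
from h import *
s=state();t=s['ee_pos']
SC=lambda p:((p-[190,140]+.5)*6-.5).round(1)
y=np.array([-.927,-.375,0])
for d in(0,.01,-.01):print(d,'tip',SC(proj('scene',t+d*y)),'capedge',SC(proj('scene',t+d*y-[0,0,.007])))
```

```text
0 tip [334.1 237.7] capedge [336.  249.1]
0.01 tip [340.1 223.6] capedge [342. 235.]
-0.01 tip [328. 252.] capedge [330.  263.4]
```

Request:
{"fn": "jog_arm", "kwargs": {"commands": "1 0 0 -40 0; 1 0 0 -80 0; 1 0 0 -90 0; 1 0 0 -90 0"}}

```text
time_s: 18.45
ee_pos: [0.6031, -0.3279, 0.1511]
orientation: [0.002, 0.829, -0.56, 0.016]
wrist_force: [0.3, 0.1, -0.8]
gripper_width: 0.0104
```

Run:
```python
from h import *
go(596.2,208.3,150,-68)
```

```text
shift [-499.9 -193.9   -9.9] spin -0.1 cur -68.1 tcp [ 603.1 -327.9  151.1] z [ 0.024 -0.02  -1.   ] w 10.4 F [ 0.3  0.1 -0.8] t 18.45
```

Request:
{"fn": "jog_arm", "kwargs": {"commands": "1 -25 -10 0 0; 1 -65 -25 0 0; 1 -108 -42 0 0; 1 -151 -59 0 0; 1 -194 -75 0 0; 1 -237 -92 0 0; 1 -280 -109 0 0; 1 -320 -124 0 0"}}

```text
time_s: 19.25
ee_pos: [0.5968, 0.0173, 0.1404]
orientation: [0.003, 0.829, -0.559, 0.013]
wrist_force: [-0.5, 0.1, 0.3]
gripper_width: 0.0103
```

Run:
```python
from h import *
go(596.2,208.3,120,-68)
```

```text
shift [-177.8  -70.7   16.6] spin -0.1 cur -68.1 tcp [596.8  17.3 140.4] z [ 0.019 -0.02  -1.   ] w 10.3 F [-0.5  0.1  0.3] t 19.25
```

Request:
{"fn": "jog_arm", "kwargs": {"commands": "1 -35 -14 0 0; 1 -75 -30 0 0; 1 -115 -46 0 0; 1 -150 -60 5 0; 1 -170 -68 12 0; 1 -178 -71 17 0; 1 -178 -71 17 0; 1 -178 -71 17 0"}}

```text
time_s: 20.05
ee_pos: [0.5959, 0.2073, 0.1182]
orientation: [0.004, 0.829, -0.56, 0.013]
wrist_force: [0.6, -0.1, -0.6]
gripper_width: 0.0107
```

Run:
```python
from h import *
go(596.2,208.3,62,-68)
a=read_camera("scene")[:,:,::-1][190:310,375:485]
cv2.imwrite(f"pics/scene8.png",cv2.resize(a,None,fx=5,fy=5,interpolation=cv2.INTER_CUBIC))
t=state()['ee_pos']
print(((proj('scene',t-[0,0,.007])-[375,190]+.5)*5-.5),((proj('scene',t-[0,0,.0])-[375,190]+.5)*5-.5))
```

```text
shift [-2.3 -0.2 56.2] spin -0.1 cur -68.1 tcp [595.9 207.3 118.2] z [ 0.016 -0.021 -1.   ] w 10.7 F [ 0.6 -0.1 -0.6] t 20.05
[282.77254329 243.76403323] [284.95059769 233.44700076]
```

View pics/scene8.png

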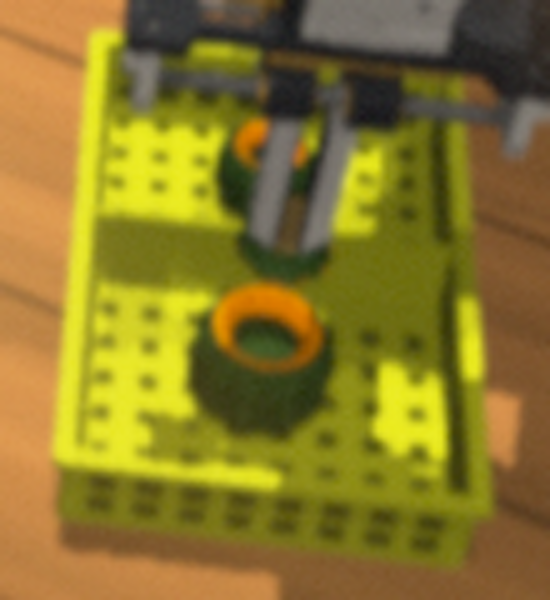

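Request:
{"fn": "jog_arm", "kwargs": {"commands": "1 -3 0 20 0; 1 -3 0 35 0; 1 -3 0 42 0; 1 -3 0 46 0; 1 -3 0 46 0; 1 -3 0 46 0"}}

```text
time_s: 20.7
ee_pos: [0.5966, 0.2089, 0.0737]
orientation: [0.003, 0.828, -0.56, 0.013]
wrist_force: [0.2, 0.4, 0.0]
gripper_width: 0.01
```

Run:
```python
from h import *
go(596.2,208.3,61,-68)
a=read_camera("scene")[:,:,::-1][220:290,385:475]
cv2.imwrite(f"pics/scene9.png",cv2.resize(a,None,fx=8,fy=8,interpolation=cv2.INTER_CUBIC))
```

```text
shift [ 0.   0.7 12.7] spin -0.2 cur -68.2 tcp [596.6 208.9  73.7] z [ 0.019 -0.02  -1.   ] w 10.0 F [0.2 0.4 0. ] t 20.7
```

View pics/scene9.png

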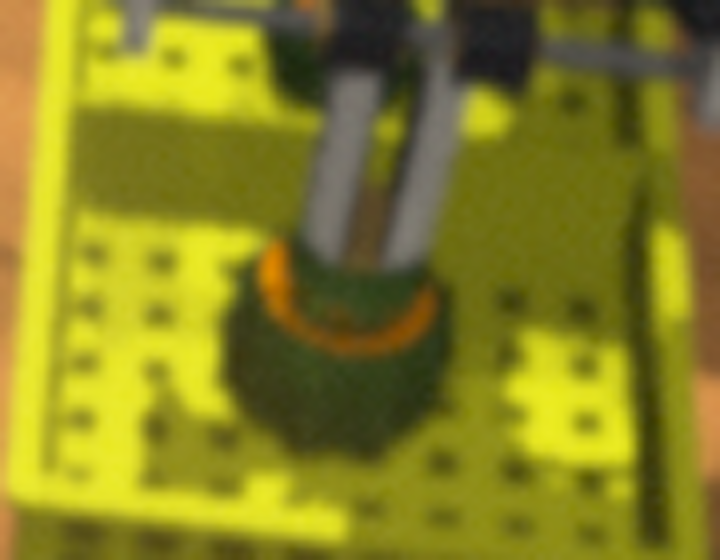

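Request:
{"fn": "jog_arm", "kwargs": {"commands": "1 2 0 4 0; 1 2 0 7 0; 1 2 0 10 0; 1 2 0 12 0; 1 2 0 12 0"}}

```text
time_s: 21.25
ee_pos: [0.5976, 0.2071, 0.0621]
orientation: [0.003, 0.828, -0.56, 0.014]
wrist_force: [0.0, -0.8, 1.0]
gripper_width: 0.0104
```

Run:
```python
from h import *
go(596.2,208.3,61,-68)
a=read_camera("scene")[:,:,::-1][220:290,385:475]
cv2.imwrite(f"pics/scene10.png",cv2.resize(a,None,fx=8,fy=8,interpolation=cv2.INTER_CUBIC))
```

```text
shift [-1.7  0.8  1.1] spin -0.1 cur -68.1 tcp [597.6 207.1  62.1] z [ 0.019 -0.02  -1.   ] w 10.4 F [ 0.  -0.8  1. ] t 21.25
```

View pics/scene10.png

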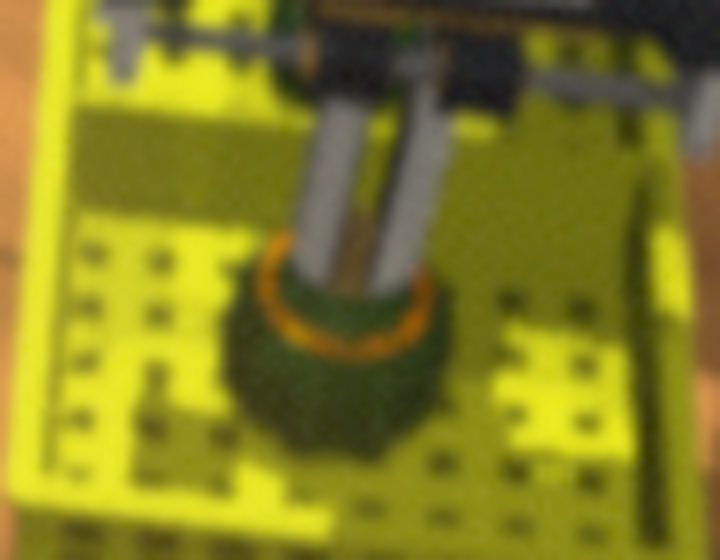

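Request:
{"fn": "jog_arm", "kwargs": {"commands": "1 0 0 1 0; 1 0 0 2 0; 1 0 0 2 0"}}

```text
time_s: 21.6
ee_pos: [0.5979, 0.2072, 0.062]
orientation: [0.002, 0.828, -0.56, 0.014]
wrist_force: [-4.0, -0.0, 6.7]
gripper_width: 0.0102
```

Request:
{"fn": "jog_arm", "kwargs": {"commands": "0.8 0 0 0 0; 0.7 0 0 0 0; 0.65 0 0 0 0; 0.65 0 0 0 0; 0.65 0 0 -15 0; 0.65 0 0 -40 0; 0.5 0 0 -80 0; 0.5 0 0 -90 0"}}

```text
time_s: 22.4
ee_pos: [0.5988, 0.2098, 0.1588]
orientation: [-0.002, 0.828, -0.56, 0.018]
wrist_force: [0.5, 0.5, 0.2]
gripper_width: 0.0448
```

Run:
```python
from h import *
go(604.5,-195.5,150,-68)
a=read_camera("scene")[:,:,::-1][220:290,385:475]
cv2.imwrite(f"pics/scene11.png",cv2.resize(a,None,fx=8,fy=8,interpolation=cv2.INTER_CUBIC))
```

```text
shift [377.9 146.   15.8] spin -0.1 cur -68.1 tcp [598.8 209.8 158.8] z [ 0.031 -0.017 -0.999] w 44.8 F [0.5 0.5 0.2] t 22.4
```

View pics/scene11.png

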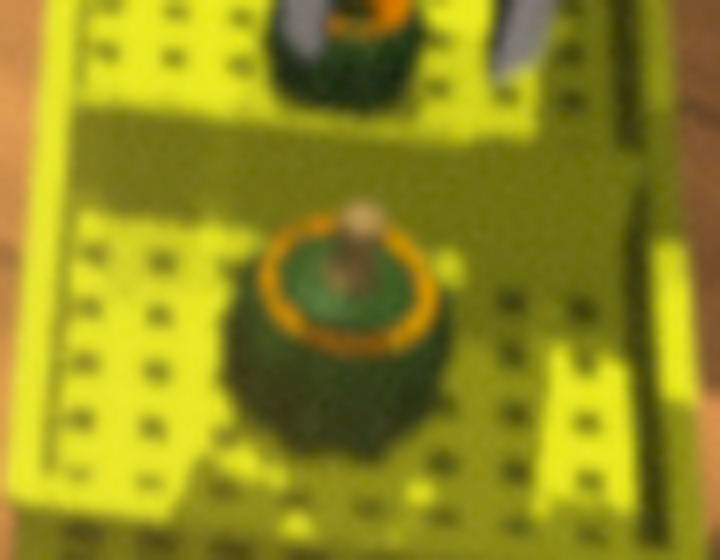

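Request:
{"fn": "jog_arm", "kwargs": {"commands": "0.6 378 146 0 0; 0.6 378 146 0 0; 0.6 378 146 0 0; 0.6 378 146 0 0; 0.6 378 146 0 0; 0.6 378 146 0 0; 0.6 378 146 0 0; 0.6 378 146 0 0"}}

```text
time_s: 23.25
ee_pos: [0.6031, -0.1925, 0.1642]
orientation: [-0.002, 0.828, -0.56, 0.017]
wrist_force: [0.6, -0.2, 0.1]
gripper_width: 0.0379
```

Run:
```python
from h import *
go(605,-195,75,-68)
```

```text
shift [ 0.7  1.  89.2] spin -0.1 cur -68.1 tcp [ 603.1 -192.5  164.2] z [ 0.029 -0.016 -0.999] w 37.9 F [ 0.6 -0.2  0.1] t 23.25
```

Request:
{"fn": "jog_arm", "kwargs": {"commands": "0.6 1 1 20 0; 0.6 1 1 55 0; 0.6 1 1 80 0; 0.6 1 1 90 0; 0.6 1 1 90 0; 0.6 1 1 90 0"}}

```text
time_s: 23.85
ee_pos: [0.6057, -0.1952, 0.0751]
orientation: [-0.002, 0.828, -0.56, 0.017]
wrist_force: [0.5, -1.1, 0.1]
gripper_width: 0.0376
```

Run:
```python
from h import *
go(605,-195,22,-68)
a=read_camera("scene")[:,:,::-1][150:230,230:350]
cv2.imwrite(f"pics/scene12.png",cv2.resize(a,None,fx=6,fy=6,interpolation=cv2.INTER_CUBIC))
SC=lambda p:((p-[230,150]+.5)*6-.5).round(1)
print(SC(proj('scene',state()['ee_pos'])))
print(SC(proj('scene',np.array([.605,-.195,.042]))))
```

```text
shift [-1.9  1.7 53. ] spin -0.1 cur -68.1 tcp [ 605.7 -195.2   75.1] z [ 0.031 -0.016 -0.999] w 37.6 F [ 0.5 -1.1  0.1] t 23.85
[327.1 252.6]
[334.8 307.3]
```

View pics/scene12.png

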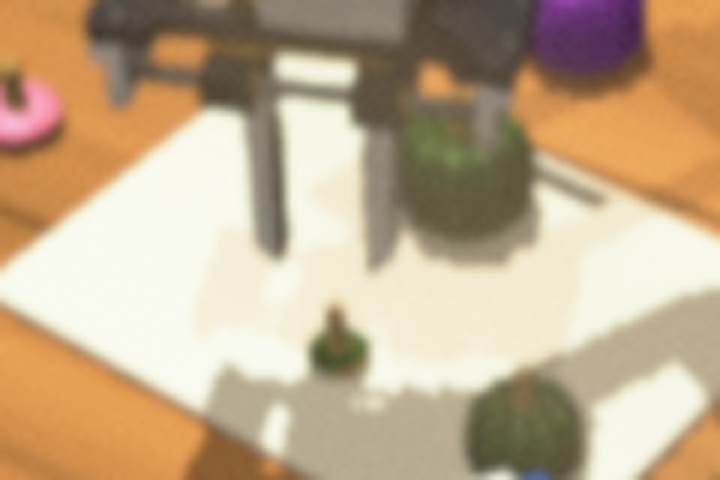

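Request:
{"fn": "jog_arm", "kwargs": {"commands": "0.6 -2 2 20 0; 0.6 -2 2 38 0; 0.6 -2 2 47 0; 0.6 -2 2 51 0; 0.6 -2 2 51 0; 0.6 -2 2 51 0"}}

```text
time_s: 24.5
ee_pos: [0.6061, -0.1955, 0.0262]
orientation: [-0.002, 0.828, -0.56, 0.019]
wrist_force: [-0.5, 0.1, 1.0]
gripper_width: 0.0374
```

Run:
```python
from h import *
go(605,-195,22,-68)
a=read_camera("scene")[:,:,::-1][150:230,230:350]
cv2.imwrite(f"pics/scene13.png",cv2.resize(a,None,fx=6,fy=6,interpolation=cv2.INTER_CUBIC))
```

```text
shift [-1.   0.9  4.2] spin -0.1 cur -68.1 tcp [ 606.1 -195.5   26.2] z [ 0.034 -0.018 -0.999] w 37.4 F [-0.5  0.1  1. ] t 24.5
```

View pics/scene13.png

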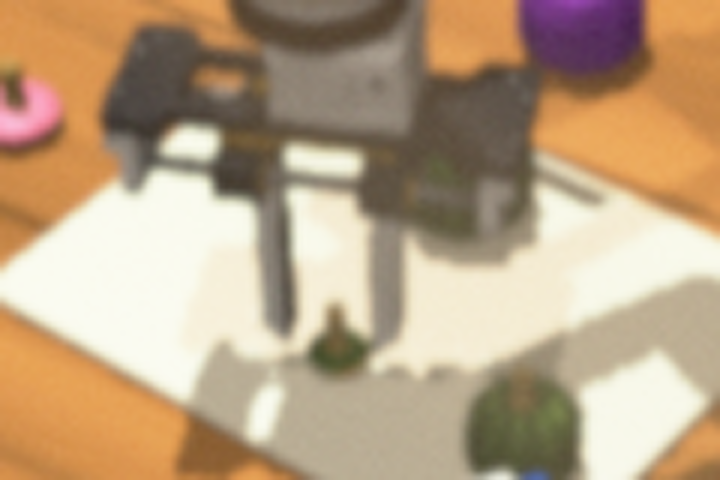

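Request:
{"fn": "jog_arm", "kwargs": {"commands": "0.6 0 1 4 0; 0.6 0 1 4 0; 0.7 0 1 4 0; 0.8 0 1 4 0; 1 0 1 4 0; 1 0 1 4 0; 1 0 1 4 0; 1 0 1 4 0"}}

```text
time_s: 25.35
ee_pos: [0.6053, -0.1958, 0.0224]
orientation: [-0.002, 0.828, -0.56, 0.019]
wrist_force: [-0.9, 0.3, 1.4]
gripper_width: 0.0084
```

Request:
{"fn": "jog_arm", "kwargs": {"commands": "1 0 0 0 0; 1 0 0 -10 0; 1 0 0 -30 0; 1 0 0 -30 0"}}

```text
time_s: 25.75
ee_pos: [0.6066, -0.1963, 0.0563]
orientation: [-0.003, 0.828, -0.56, 0.023]
wrist_force: [0.9, -0.6, 0.1]
gripper_width: 0.0083
```

Run:
```python
from h import *
go(474,161.5,150,-68)
a=read_camera("scene")[:,:,::-1][150:230,230:350]
cv2.imwrite(f"pics/scene14.png",cv2.resize(a,None,fx=6,fy=6,interpolation=cv2.INTER_CUBIC))
```

```text
shift [-378.   -13.4 -106.4] spin -0.1 cur -68.1 tcp [ 606.6 -196.3   56.3] z [ 0.041 -0.021 -0.999] w 8.3 F [ 0.9 -0.6  0.1] t 25.75
```

View pics/scene14.png

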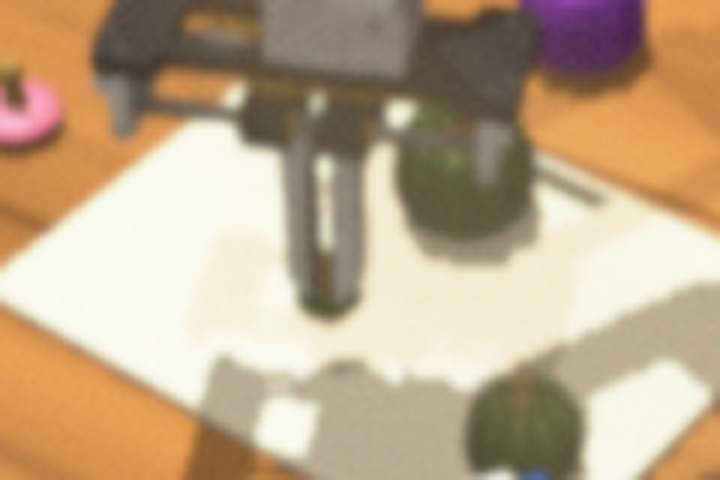

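Request:
{"fn": "jog_arm", "kwargs": {"commands": "1 0 0 -40 0; 1 -15 0 -80 0; 1 -50 -2 -100 0; 1 -95 -3 -106 0; 1 -140 -5 -106 0; 1 -185 -6 -106 0; 1 -230 -8 -106 0; 1 -275 -10 -106 0"}}

```text
time_s: 26.6
ee_pos: [0.5074, 0.0663, 0.1511]
orientation: [-0.002, 0.828, -0.56, 0.021]
wrist_force: [-0.2, 0.9, -0.2]
gripper_width: 0.0082
```

Run:
```python
from h import *
go(474,161.5,120,-68)
```

```text
shift [-101.7   -3.6   28. ] spin -0.2 cur -68.2 tcp [507.4  66.3 151.1] z [ 0.038 -0.02  -0.999] w 8.2 F [-0.2  0.9 -0.2] t 26.6
```

Request:
{"fn": "jog_arm", "kwargs": {"commands": "1 -40 -1 0 0; 1 -75 -3 0 0; 1 -97 -4 10 0; 1 -102 -4 28 0; 1 -102 -4 40 0; 1 -102 -4 40 0; 1 -102 -4 40 0"}}

```text
time_s: 27.3
ee_pos: [0.4748, 0.161, 0.1076]
orientation: [-0.002, 0.828, -0.56, 0.021]
wrist_force: [-0.6, -0.2, 0.6]
gripper_width: 0.0089
```

Run:
```python
from h import *
go(474,161.5,63,-68)
a=read_camera("scene")[:,:,::-1][180:260,385:475]
cv2.imwrite(f"pics/scene15.png",cv2.resize(a,None,fx=7,fy=7,interpolation=cv2.INTER_CUBIC))
```

```text
shift [-2.2  1.7 44.6] spin -0.2 cur -68.2 tcp [474.8 161.  107.6] z [ 0.037 -0.02  -0.999] w 8.9 F [-0.6 -0.2  0.6] t 27.3
```

View pics/scene15.png

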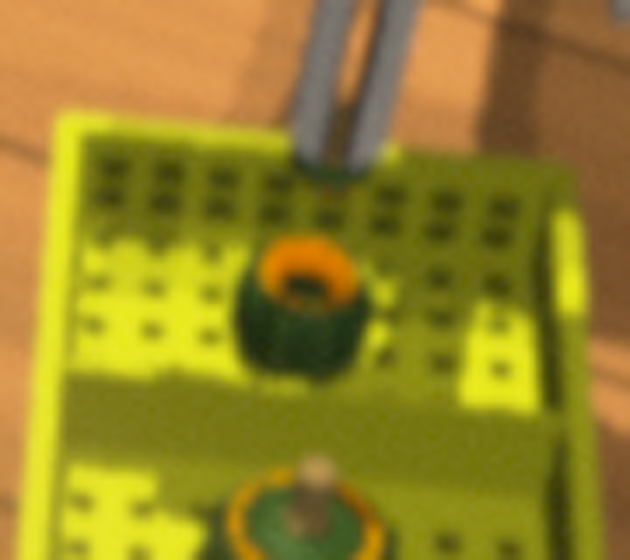

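Request:
{"fn": "jog_arm", "kwargs": {"commands": "1 -1 2 15 0; 1 -1 2 28 0; 1 -1 2 38 0; 1 -1 2 43 0; 1 -1 2 45 0; 1 -1 2 45 0; 1 -1 2 45 0"}}

```text
time_s: 28.05
ee_pos: [0.4752, 0.1605, 0.0639]
orientation: [-0.003, 0.828, -0.56, 0.022]
wrist_force: [0.0, 0.1, -0.3]
gripper_width: 0.0083
```

Run:
```python
from h import *
go(474,161.5,50.4,-68)
a=read_camera("scene")[:,:,::-1][180:260,385:475]
cv2.imwrite(f"pics/scene16.png",cv2.resize(a,None,fx=7,fy=7,interpolation=cv2.INTER_CUBIC))
```

```text
shift [-1.8  1.1 13.4] spin -0.2 cur -68.2 tcp [475.2 160.5  63.9] z [ 0.04  -0.02  -0.999] w 8.3 F [ 0.   0.1 -0.3] t 28.05
```

View pics/scene16.png

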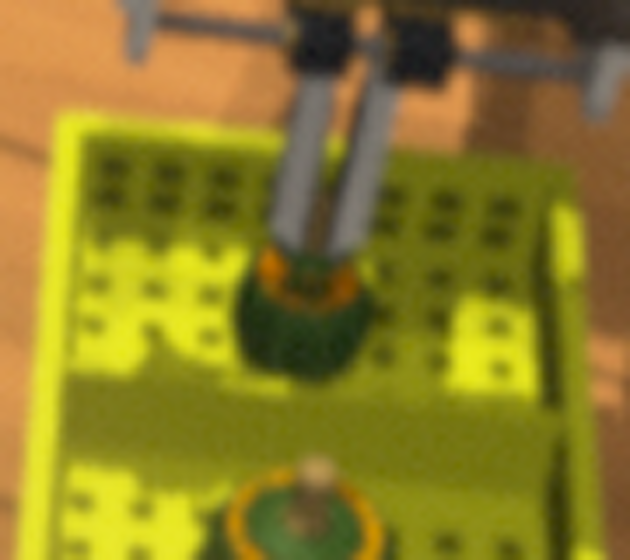

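Request:
{"fn": "jog_arm", "kwargs": {"commands": "1 0 1 4 0; 1 0 1 7 0; 1 0 1 10 0; 1 0 1 12 0; 1 0 1 12 0"}}

```text
time_s: 28.6
ee_pos: [0.4746, 0.1599, 0.0515]
orientation: [-0.003, 0.828, -0.56, 0.022]
wrist_force: [0.0, -0.1, -0.3]
gripper_width: 0.0081
```

Run:
```python
from h import *
go(474,161.5,50.4,-68)
a=read_camera("scene")[:,:,::-1][180:260,385:475]
cv2.imwrite(f"pics/scene17.png",cv2.resize(a,None,fx=7,fy=7,interpolation=cv2.INTER_CUBIC))
```

```text
shift [-1.7 -0.   1.1] spin -0.2 cur -68.2 tcp [474.6 159.9  51.5] z [ 0.039 -0.02  -0.999] w 8.1 F [ 0.  -0.1 -0.3] t 28.6
```

View pics/scene17.png

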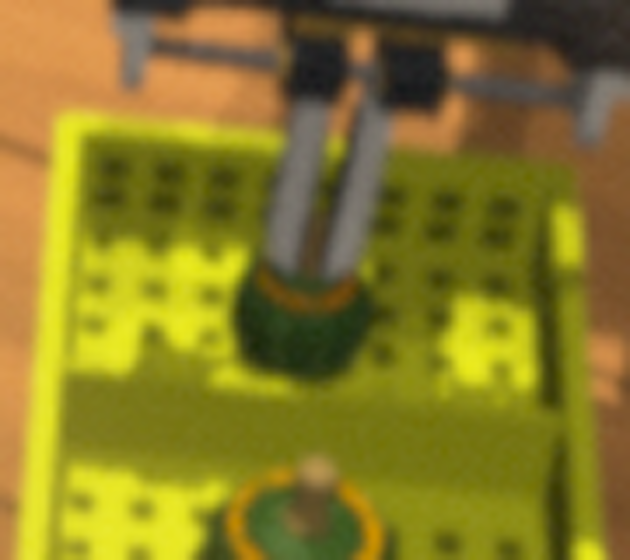

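Request:
{"fn": "jog_arm", "kwargs": {"commands": "1 0 0 1 0; 1 0 0 2 0; 1 0 0 2 0; 1 0 0 2 0"}}

```text
time_s: 29.05
ee_pos: [0.4751, 0.1603, 0.0505]
orientation: [-0.004, 0.828, -0.56, 0.022]
wrist_force: [-1.4, 1.3, 4.8]
gripper_width: 0.0086
```

Request:
{"fn": "jog_arm", "kwargs": {"commands": "0.85 0 0 0 0; 0.75 0 0 0 0; 0.7 0 0 0 0; 0.7 0 0 0 0; 0.7 0 0 -15 0; 0.7 0 0 -40 0; 0.6 0 0 -80 0; 0.6 0 0 -110 0"}}

```text
time_s: 29.85
ee_pos: [0.4708, 0.1623, 0.162]
orientation: [-0.004, 0.828, -0.56, 0.022]
wrist_force: [0.1, -0.2, 0.1]
gripper_width: 0.0369
```

Request:
{"fn": "jog_arm", "kwargs": {"commands": "0.5 200 150 -40 0; 0.5 200 150 -40 0; 0.5 200 150 -40 0; 0.5 200 150 -40 0; 0.5 200 150 -40 0; 0.5 200 150 -40 0"}}

```text
time_s: 30.45
ee_pos: [0.4032, -0.0834, 0.2051]
orientation: [-0.003, 0.825, -0.564, 0.024]
wrist_force: [-0.7, 0.6, 1.0]
gripper_width: 0.0472
```

Run:
```python
from h import *
go(474,161.5,50.4,-68)
a=read_camera("scene")[:,:,::-1]
cv2.imwrite("pics/sceneF.png",a)
cv2.imwrite(f"pics/scene18.png",cv2.resize(a[180:310,375:485],None,fx=4.6,fy=4.6,interpolation=cv2.INTER_CUBIC))
a=read_camera("top")[:,:,::-1]
cv2.imwrite("pics/topF.png",a)
cv2.imwrite(f"pics/top18.png",cv2.resize(a[140:300,150:290],None,fx=3.7,fy=3.7,interpolation=cv2.INTER_CUBIC))
```

```text
shift [-208.1 -149.9  152.1] spin -0.7 cur -68.7 tcp [403.2 -83.4 205.1] z [ 0.043 -0.022 -0.999] w 47.2 F [-0.7  0.6  1. ] t 30.45
```

View pics/scene18.png

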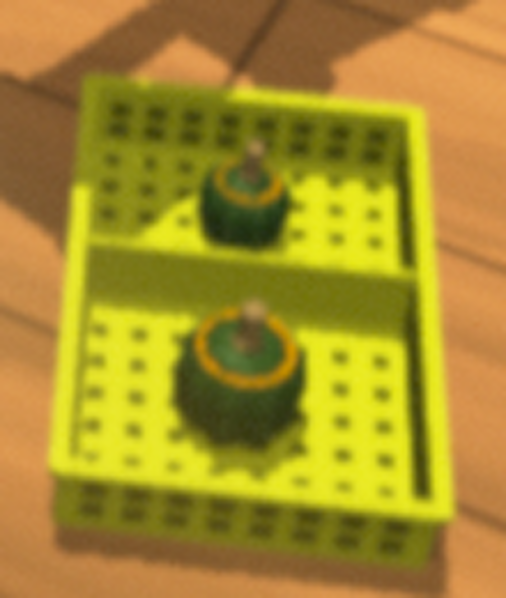

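View pics/top18.png

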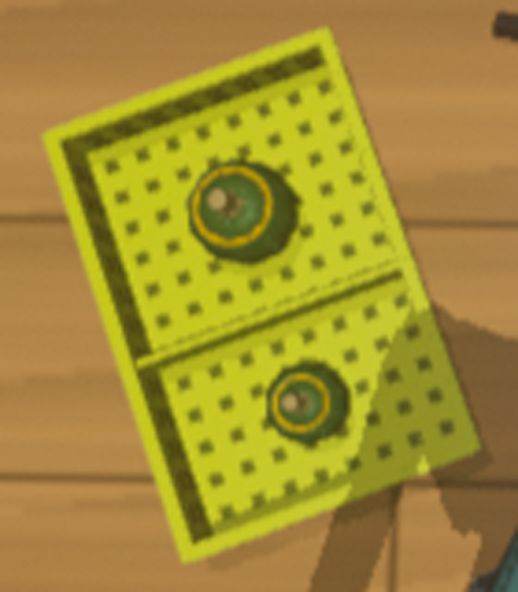

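View pics/sceneF.png

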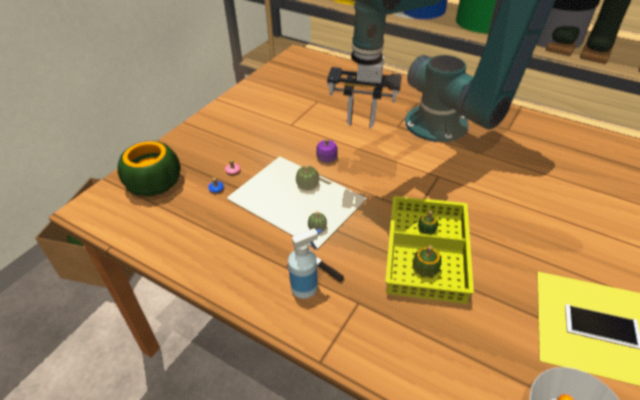

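View pics/topF.png

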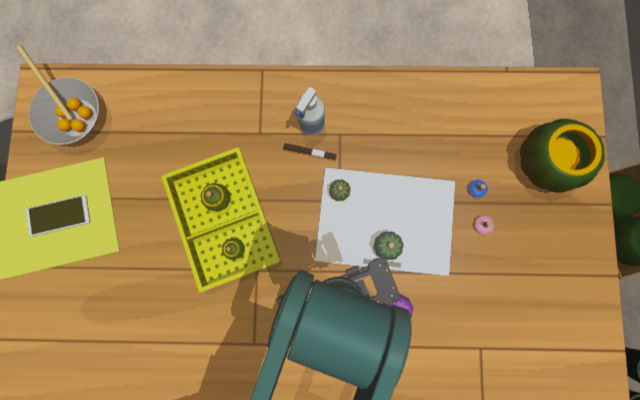

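Run:
```python
from h import *
T=lambda u,v:((u+.5)/3.7-.5+150,(v+.5)/3.7-.5+140)
S=lambda u,v:((u+.5)/4.6-.5+375,(v+.5)/4.6-.5+180)
for n,rt,rs,st,ss,z1,z2 in [("L",(230,205),(247,347),(216,199),(255,308),.054,.083),("S",(300.5,404),(249,182),(292,401),(256,147),.044,.070)]:
    print(n,'rim',(atz('top',*T(*rt),z1)*1e3).round(1),(atz('scene',*S(*rs),z1)*1e3).round(1),'stem',(atz('top',*T(*st),z2)*1e3).round(1),(atz('scene',*S(*ss),z2)*1e3).round(1),(tri(T(*st),S(*ss))[0]*1e3).round(1))
```

```text
L rim [595.9 208.9  54. ] [596.4 208.7  54. ] stem [595.1 208.8  83. ] [595.2 208.2  83. ] [595.2 208.5  83.1]
S rim [472.5 161.   44. ] [476.3 162.2  44. ] stem [473.8 159.7  70. ] [474.6 161.8  70. ] [473.5 160.8  68.5]
```

Both lids measure within about 2 mm of their pumpkin's axis, with the stem tops at the expected heights. I'm handing in.

```bash
python3 -c "
from station import *
print(hand_in(), state()['time_s'])"
```

```text
the job is handed in; nothing more can be done
the job is handed in; nothing more can be done
```

Both hollowed-out pumpkins are in the crate with their own lids on: the large one in the wide compartment, the small one in the narrow. I handed the job in at about 30.6 s on the robot's clock; it reported no verdict.

**Large pumpkin:** in the last two views the lid's stem top is about 1 mm from the pumpkin's axis. It stands at z 83 mm, where 83 was expected for a fully seated lid.

**Small pumpkin:** the lid's stem top is within about 2 mm of the axis. It stands at z 68.5 mm against 70 expected. The two cameras disagreed by up to 4 mm on where this pumpkin's rim is.

**Left alone:** the uncut pumpkins, marker and spray bottle look to be where they started in the last pictures. I compared these by eye and did not measure them. The blue, pink and purple look-alikes were not touched.

**Things that did not match:**
- The crate's rim measured about 10 mm larger than the text says in both views. The compartment centres still fitted.
- The gripper closed to 10 mm and 8 mm on the lid stems, against the stated 12 and 10.
- The tool had drifted to about 0.05 rad of tilt by the end. I could not see any lid tilt from it.

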